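# Press the mould lids home in the curing box

### The job

Slide the clear guard door of the curing box all the way open (to the left as seen from the robot), press both white mould lids down firmly but without excessive force until each is fully home, then slide the door completely shut again. Leave the tub, the brush cup and the jug where they stand.

Things in the scene. Friction and masses are not known exactly. Their poses are not given: they have to be found in the camera images.
- curing_box: Fixed resin-curing box, 250 mm deep (x) by 460 wide (y); origin at the centre of its underside on the bench; x points away from its front (which faces the robot within 15 deg), y left, z up. Bay for the mould at y -230 to 0, open in front, clear walls at the back and right. White case, 120 mm high, at y +6 to +228, x -65 to +125. Door channel, 26 mm high, along the front at x -105.
- roof_edge (a point): Middle of the lower front edge of the bay's fixed clear roof, 235 mm above the bench, 10 mm in front (x -10) of the box's centre. The roof and its lamp run back from here, 235 to 272 mm high, over the bay's whole width, so a vertical tool is blocked: reach in from the front, tool tilted about 35 deg, gripper leaning to the front. Right wall y -227, from x 0 back. Axes as the box.
- door (a joint): Slide of the clear guard door along the box's +y (robot's left), in m: 0 = shut, before the bay; 0.22 = fully open, before the white case. Starts shut or up to 25 mm open. Panel 230 mm wide, 7 mm thick, top edge 202 mm above the bench. Moves with about 2 N, stays where left.
- door_grip (a point): Grip point on the door's red handle block, in front of the door at mid width. Block 20 mm wide along the box's y (grip across this), 30 mm along x, from 162 to 222 mm above the bench; the point is at its centre in x and y, 205 mm above the bench. A black stem fills the 15 mm to the door; both sides and the front are free. Axes as the box.
- mould: Two-cavity casting mould, yellow with a reddish-brown upper layer, 130 x 190 mm, 65 mm high, fixed on the base plate inside the bay; origin at the centre of its underside, axes nearly as the curing box's (within 4 deg).
- lid_left (a joint): Height (m) of the left lid above home: 0 = fully home, 0.013 = highest. Starts 8 to 13 mm proud, showing its red skirt. White plate 110 (x) x 82 (y) x 12 mm with a round blue pressing pad, 48 mm across, 6 mm high, on its front half. Moves straight down without tipping against 8 N of friction; 12 to 20 N presses it onto its hard stop; it stays where left. Never use over 50 N.
- lid_right (a joint): The same for the right lid.
- pad_left (a point): Centre of the top of the left lid's blue pressing pad; with the lid home it is 95 mm above the bench. It moves with the lid.
- pad_right (a point): The same for the right lid.
- tub: Loose yellow open plastic tub, 110 x 110 mm, 70 mm high; a bystander. Origin at the centre of its underside, z up.
- brush_cup: Loose blue cup of brushes, 76 mm across, about 165 mm high with the brushes; a bystander. Origin at the centre of its underside, z up.
- jug: Loose white jug with red cap, 72 mm across, 150 mm high; a bystander. Origin at the centre of its underside, z up.

How it is judged (in metres and radians):
On the way, in this order (a step that is already met when the one before it is completed fails the run):
1. the guard door is slid fully open (within 20 mm of its end stop) (value of joint door above 0.2 m), for 0.2 s.
2. both lids are fully home (within 2 mm) while the door is open (value of joint each of lid_left, lid_right below 0.002 m and value of joint door above 0.18 m), for 0.2 s.
At the end, for the whole second after the job is handed in: Both lids are home to within 2 mm, the door is shut to within 6 mm, and the tub, cup and jug are within 20 mm of where they stood (value of joint each of lid_left, lid_right below 0.002 m and value of joint door below 0.006 m and distance of each of tub, brush_cup, jug from where it was at the start of the episode below 0.02 m); the robot touches nothing.
It fails at once if a lid or the mould is pressed with more than 50 N (contact force between any of the arm, the fingers and mould above 50 N).
It fails at once if the tub, the cup or the jug is knocked more than 20 mm away or tipped (distance of any of tub, brush_cup, jug from where it was at the start of the episode above 0.02 m or angle between any of tub, brush_cup, jug's own z axis and vertical above 0.4 rad).
It also fails if it takes over 61 s, if anything falls off the work surface, if the arm or the gripper's body presses on something with over 40 N, if the wrist force passes 120 N, or if a joint passes its speed limit or range.

### The arm

A 7-joint arm with a two-finger parallel gripper is mounted at the origin on the work surface. World frame = base frame: x ahead of the robot, y to its left, z up, the work surface at z = 0. Lengths are in mm, angles in rad, forces in N, time in s.
With the tool pointing down it reaches from about 400 to 900 mm from the base axis. Payload 5.6 kg.
Tool frame: the origin (TCP) lies midway between the tips of the shut fingers; the grasp point (between the pads) lies 19 mm behind it; x points along the fingers, y is the direction in which the jaws open and shut, and the axes are right-handed (so a half turn about x gives the same grasp; the last joint's range is limited). The gripper opens to 92 mm and grips with 3 to 60 N. Pads are 20 mm wide; open, the fingers measure 128 mm over their backs; the gripper's body (75 mm by 189 mm) begins 69 mm behind the grasp point.
Start: joints at [1.11, 0.468, -0.012, 1.603, 0.006, 1.071, -0.056], TCP at [263.699, -594.114, 214.592] pointing down, gripper open.
Joint ranges: [-2.53, 2.53], [-0.31, 2.02], [-1.57, 1.55], [0.28, 2.44], [-1.29, 4.43], [0.15, 1.84], [-2.92, 2.92]. Speed limits (rad/s): [2.57, 2.57, 3.14, 3.14, 3.14, 3.14, 3.14].

### API

Orientations are given as a rotation vector (axis times angle).
In Python, from cell import robot, grip, kin, viewer gives the robot as it stands. Calls block until the motion is done:
- robot.movep(position, orientation): joint-space move of the TCP to a pose.
- robot.servo_line(position, feed=150, rotation=None): straight line of the TCP; rotation=None keeps the orientation; feed is the mean speed in mm/s.
- robot.goto_joints(angles): joint-space move.
- grip(opening, newtons=None): opening from 0.0 (shut) to 1.0 (fully open); newtons is the grip in N (None keeps the last); returns when the fingers have stopped.
- robot.hold(seconds).
- kin.ik(position, orientation): joint angles nearest the present ones, or None.
- robot.observe(): the state.
- viewer.read_camera(name): name is "scene" or "top" or "wrist"; returns the picture (384x512x3 uint8, red, green, blue); there is no depth.
- viewer.camera_info(name): a dict with "camera_matrix" (3x3 intrinsics, pixels), "R" (3x3) and "t" (3): a world point X has camera coordinates R X + t. Camera axes: x right, y down, z forward; pixel columns grow to the right and rows downward; lengths in mm; the calibration is good to about 2 mm. The wrist camera is an equidistant fisheye: a pixel r from the principal point sees the ray r / f radians off the axis. A picture is of the moment at which its call begins: read the wrist's pose just before it. camera_info takes no time and is no camera call; for the wrist camera it gives the pose at the moment of the call.
A pose or a line that the arm cannot do raises robot.IKError and nothing moves.
- robot.job_done(): hands the job in, once; it reports no verdict.
Trained networks look in the newest picture that a camera, given by its name, has taken for a name from the list of things; names that differ only in an ending like _2 or _b are one class to them, and where a whole thing is asked for, a point or a joint stands for the part that bears it (a point fixed in the world has none). Each returns a list of dicts, best first, with "confidence" (0 to 1); they miss things now and then, are a little off and sometimes report something else, mostly with a low value. They report only what shows in the picture. A call takes as long as a camera call.
- viewer.silhouettes(name, camera): "mask" (384x512 bool, what is visible of it).
- viewer.pinpoint(name, camera): "at" ([x, y, z] in mm, in the coordinates of the camera as it stood for that picture, good to about 4 mm: a listed point, or the origin of a listed thing).
The state is a dict: "t": time; "joints": joint angles; "joint_velocities": joint speeds; "joint_torque": joint torques, N m; "tcp_pos": TCP position; "tcp_rot": TCP orientation; "contact_force": force on the tool from outside, world axes, zero at the start; "wrist_torque": the same for the moment, N m; "grip_width": opening from 0.0 (shut) to 1.0 (fully open).
Only numpy, scipy, OpenCV 4.12 (cv2) and the standard library are available. Lean on these libraries where they do the work, as an engineer would, in place of code of your own. Each camera call takes 0.05 s, during which the arm holds its last target. There are 200 camera calls.

## Working session

There is one attempt and no reset: what is moved stays moved. The work goes in short steps, each a Python script; the robot and the scene stay as the last script left them, time stands still between calls to the robot, and variables do not carry over. Pictures are saved under pics/ and viewed, about 8 in all and at most 12, crops included, and the job is handed in when it is done.

```bash
ls; mkdir -p pics; cat > h.py <<'E'
import numpy as np, cv2
from cell import robot, grip, kin, viewer
from scipy.spatial.transform import Rotation as Rn
def world(cam,p):
    c=viewer.camera_info(cam); return np.array(c["R"]).T@(np.array(p)-np.array(c["t"]))
def save(cam,fn):
    im=viewer.read_camera(cam); cv2.imwrite(f"pics/{fn}.png",cv2.cvtColor(im,cv2.COLOR_RGB2BGR)); return im
E
python3 - <<'E'
from h import *
ims=[save(c,c+"0") for c in ("scene","top")]
cv2.imwrite("pics/both0.png",cv2.cvtColor(cv2.resize(np.vstack(ims),None,fx=.78,fy=.78,interpolation=cv2.INTER_AREA),cv2.COLOR_RGB2BGR))
for c in ("scene","top"):
    for n in "curing_box roof_edge door_grip mould pad_left pad_right tub brush_cup jug".split():
        print(c,n,[(round(d["confidence"],2),world(c,d["at"]).round().tolist()) for d in viewer.pinpoint(n,c)[:2]])
s=robot.observe(); print(s["t"],s["tcp_rot"],s["contact_force"])
E
```

```text
pics
scene curing_box [(0.83, [598.0, 70.0, 1.0])]
scene roof_edge [(0.88, [567.0, -40.0, 237.0]), (0.46, [649.0, 446.0, 5.0])]
scene door_grip [(0.68, [443.0, -8.0, 205.0])]
scene mould []
scene pad_left []
scene pad_right []
scene tub []
scene brush_cup []
scene jug [(0.61, [447.0, 433.0, 1.0])]
top curing_box [(0.94, [593.0, 73.0, 0.0])]
top roof_edge [(0.96, [562.0, -43.0, 232.0])]
top door_grip [(0.61, [444.0, -16.0, 202.0])]
top mould [(0.76, [598.0, -49.0, 14.0])]
top pad_left [(0.71, [589.0, -4.0, 106.0])]
top pad_right [(0.89, [573.0, -87.0, 108.0])]
top tub [(0.78, [597.0, -454.0, -1.0]), (0.67, [562.0, -41.0, 228.0])]
top brush_cup [(0.75, [647.0, 448.0, -0.0]), (0.16, [597.0, -53.0, 11.0])]
top jug [(0.8, [448.0, 426.0, 2.0]), (0.65, [574.0, -88.0, 107.0])]
1.0 [ 1.99105398  0.42191852 -1.99107224] [-0.42610161 -0.63478214  0.43777286]
```

View pics/both0.png

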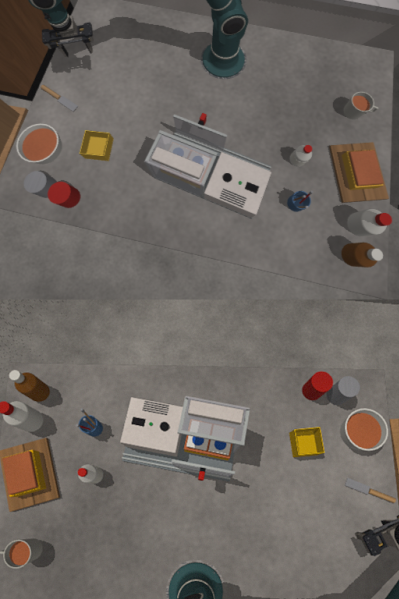

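The two pictures show the box at about (595, 72) with a yaw near -10.5°. The red handle is at (202,118) in scene and (201,474) in top, and the bystanders are well clear. Next I'll move above the handle and look closer with the wrist camera.

```bash
cat >> h.py <<'E'
yaw=np.radians(-10.5); O=np.array([595.5,71.5,0.])
B=Rn.from_euler('z',yaw).as_matrix()
def w(p): return O+B@np.array(p,float)
def b(p): return B.T@(np.array(p,float)-O)
def ori(tilt=0,roll=0):
    """tool rotvec: fingers down, leaning to the front by tilt, to the right by roll (deg); jaws along box y"""
    a,r=np.radians([tilt,roll])
    x=np.array([np.sin(a)*np.cos(r),np.sin(r),-np.cos(a)*np.cos(r)])
    best=None
    for s in (1,-1):
        y=np.array([0,s,0.]); y=y-x*(x@y); y/=np.linalg.norm(y)
        best_=Rn.from_matrix(B@np.c_[x,y,np.cross(x,y)])
        d=(best_*Rn.from_rotvec(robot.observe()["tcp_rot"]).inv()).magnitude()
        if best is None or d<best[0]: best=(d,best_)
    return best[1].as_rotvec()
E
python3 - <<'E'
from h import *
M=Rn.from_rotvec(robot.observe()["tcp_rot"]).as_matrix(); print(M.round(2))
robot.movep(np.array([430,-20,300.]),ori())
grip(1.0)
s=robot.observe(); print(s["t"],s["tcp_pos"],s["joints"])
im=save("wrist","w1")
for n in "curing_box roof_edge door_grip mould pad_left pad_right".split():
    print(n,[(round(d["confidence"],2),world("wrist",d["at"]).round(1).tolist(),b(world("wrist",d["at"])).round(1).tolist()) for d in viewer.pinpoint(n,"wrist")[:2]])
for n,p in dict(L=(7,-76,102),R=(7,-160,102)).items():
    for roll in(0,12,-12): 
        print(n,roll,[None if (q:=kin.ik(w(np.array(p)+k*np.array([-.643,0,.766])),ori(40,roll))) is None else np.round(q,2).tolist() for k in (0,170)])
E
```

```text
[[ 0.    0.41 -0.91]
 [-0.   -0.91 -0.41]
 [-1.    0.    0.  ]]
3.3833 [430.08151048 -20.40429941 299.88411136] [ 0.43905702  0.02756959 -0.47151423  1.97542162  0.01353913  1.14187523
 -1.79285442]
curing_box [(0.72, [598.1, 71.5, -0.9], [2.5, 0.5, -0.9])]
roof_edge [(0.73, [567.2, -38.8, 235.2], [-7.7, -113.6, 235.2])]
door_grip [(0.91, [437.1, -7.6, 206.8], [-141.4, -106.7, 206.8])]
mould [(0.97, [600.4, -46.4, 15.1], [26.3, -115.0, 15.1])]
pad_left [(0.79, [590.0, 0.6, 106.0], [7.5, -70.7, 106.0])]
pad_right [(0.82, [572.3, -88.7, 109.8], [6.3, -161.8, 109.8])]
L 0 [[-0.75, 0.45, 0.68, 2.39, 3.23, 0.27, 1.08], None]
L 12 [[0.21, 0.4, -0.23, 2.36, 3.2, 0.33, 1.43], None]
L -12 [[-0.86, 0.49, 0.63, 2.33, 1.93, 0.26, 2.21], None]
R 0 [[-0.14, 0.37, 0.21, 2.4, 3.06, 0.31, 1.5], None]
R 12 [[0.63, 0.44, -0.46, 2.34, 3.44, 0.29, 1.43], None]
R -12 [[-0.88, 0.56, 0.9, 2.4, 3.1, 0.22, 1.16], [1.33, -0.19, -1.38, 2.43, 0.97, 0.25, -2.84]]
```

View pics/w1.png

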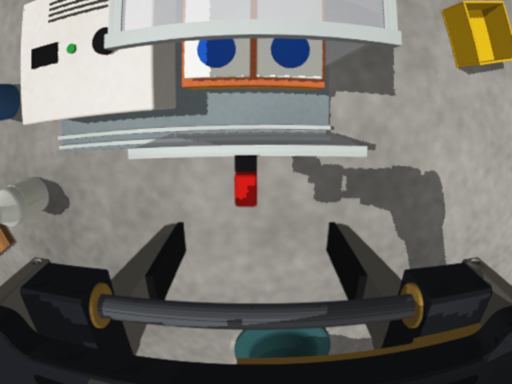

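The wrist view has the red handle at (246,188), midway between the jaws, with the door edge parallel to them. The blue pads are at (216,50) and (290,50). Next I'll grip the handle and slide the door open.

```bash
python3 - <<'E'
from h import *
def st(tag):
    s=robot.observe(); print(tag,round(s["t"],2),b(s["tcp_pos"]).round(1),(B.T@s["contact_force"]).round(1),round(s["grip_width"],3)); return s
robot.servo_line(w([-139,-107,240]),feed=150,rotation=ori())
robot.servo_line(w([-139,-107,187]),feed=100); st("down")
grip(0.0,15); s=st("gripped")
robot.servo_line(w([-139,-50,187]),feed=100); st("mid")
robot.servo_line(w([-139,97,187]),feed=120); st("97")
for y in np.arange(99,114,2):
    robot.servo_line(w([-139,y,187]),feed=40)
    s=st(y)
    if (B.T@s["contact_force"])[1]<-9: break
save("wrist","w2")
E
```

```text
down 4.97 [-138.5 -106.9  187.6] [-0.5  0.6  0.1] 1.0
gripped 6.06 [-139.  -107.3  187. ] [-0.1 -2.2  1.3] 0.217
mid 6.78 [-139.4  -49.6  187. ] [-2.7  2.   2.1] 0.216
97 8.15 [-140.3   98.1  187. ] [-5.4  2.1  3.6] 0.217
99 8.4 [-140.4   99.5  187. ] [-5.8 -0.7  3.9] 0.218
101 8.65 [-140.3  101.4  187. ] [-6.2 -1.4  4.1] 0.217
103 8.9 [-140.4  101.6  187. ] [-6.5 -6.2  7.9] 0.214
105 9.15 [-140.4  101.6  186.9] [-7.8 -9.8 11. ] 0.216
```

View pics/w2.png

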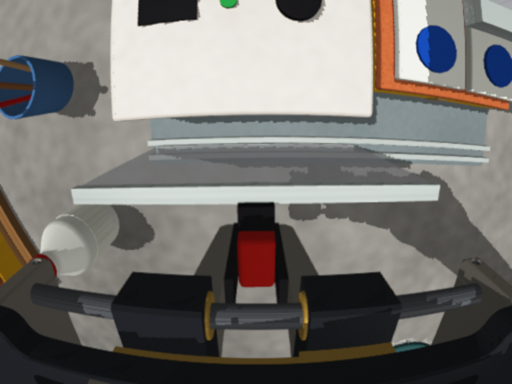

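The door is open against its stop: the handle has stopped and the force is 10 N. The picture shows the panel in front of the white case, and the pads are free at (437,48) and (498,65). I'll re-anchor the box frame on the stop, release, and bring the closed fingers in front of the left pad.

```bash
python3 - <<'E'
from h import *
p=w([-140.4,101.6,187]); y2=np.radians(-9.8); B2=Rn.from_euler('z',y2).as_matrix()
O2=p-B2@np.array([-138.5,105,187]); print(O2)
t=open("h.py").read().replace("np.radians(-10.5)","np.radians(-9.8)").replace("[595.5,71.5,0.]",str(O2.round(1).tolist()))
t+='''
def st(tag):
    s=robot.observe(); print(tag,round(s["t"],2),b(s["tcp_pos"]).round(1),(B.T@s["contact_force"]).round(1),round(s["grip_width"],3)); return s
'''
open("h.py","w").write(t)
E
python3 - <<'E'
from h import *
print([b(p).round(1).tolist() for p in ([589.5,-2,106],[572.5,-88,109],[564.5,-41,235])])
grip(0.5); st("released")
p=b(robot.observe()["tcp_pos"])
robot.servo_line(w([p[0],p[1],270]),feed=200)
robot.movep(w([-110,-85,275]),ori()); grip(0.0)
st("pre")
save("wrist","w3")
for n in "roof_edge door_grip mould pad_left pad_right".split():
    print(n,[(round(d["confidence"],2),b(world("wrist",d["at"])).round(1).tolist()) for d in viewer.pinpoint(n,"wrist")[:2]])
try:
    robot.servo_line(w([-90,-85,160]),feed=200); st("low")
    robot.servo_line(w([-75,-85,130]),feed=120,rotation=ori(35,10)); st("tilted")
except robot.IKError as e: print("IK",e)
print(np.round(robot.observe()["joints"],2))
E
```

```text
[5.94573137e+02 6.99427214e+01 2.84217094e-14]
[[7.2, -71.7, 106.0], [5.1, -159.4, 109.0], [-10.8, -114.4, 235.0]]
released 9.76 [-137.   108.6  187. ] [-0.7  0.6 -0.1] 0.502
pre 11.9 [-110.  -85.  275.] [0.4 0.8 0.3] 0.006
roof_edge [(0.96, [-11.0, -114.1, 237.8]), (0.64, [-2.1, 2.6, 0.5])]
door_grip [(0.6, [-137.7, 107.9, 209.5])]
mould [(0.89, [24.7, -115.2, 13.3])]
pad_left [(0.8, [5.9, -71.4, 107.2]), (0.32, [-142.7, 107.4, 207.2])]
pad_right [(0.93, [4.6, -163.7, 108.2])]
low 12.93 [-89.5 -84.7 160.7] [0.2 0.8 0.3] 0.005
IK the arm cannot follow that straight line within its joint ranges
[ 0.33  0.32 -0.48  2.01  0.19  0.86 -1.99]
```

A 25° tilt works in the current wrist posture. Larger tilts need the wrist to swing through, and j7 only has room for that if the gripper is first turned half a turn. I'll do the half turn high up, clear of the roof, then enter.

```bash
python3 - <<'E'
from h import *
robot.servo_line(w([-130,-85,300]),feed=200)
q=np.array(robot.observe()["joints"]); q[6]+=np.pi; robot.goto_joints(q); st("turned"); print(np.round(robot.observe()["joints"],2))
robot.servo_line(w([-90,-85,170]),feed=200)
robot.servo_line(w([-80,-85,150]),feed=100,rotation=ori(22,5)); st("A"); print(np.round(robot.observe()["joints"],2))
for tilt in (32,35,38):
  for roll in (0,8,12):
    for x,z in ((-50,150),(-30,140),(0,115),(3,98)):
        q=kin.ik(w([x,-80,z]),ori(tilt,roll)); print(tilt,roll,x,z,None if q is None else np.round(q,2).tolist())
E
```

```text
turned 16.46 [-130.4  -85.2  299.5] [-0.6  0.3  0.8] 0.005
[ 0.4   0.08 -0.51  1.93  0.04  1.14  1.27]
A 17.93 [-78.8 -84.8 151.6] [0.6 0.4 0.8] 0.007
[ 0.35  0.18 -0.45  2.29  0.29  0.31  1.08]
32 0 -50 150 [-0.35, 0.17, 0.2, 2.37, 1.13, 0.16, 0.15]
32 0 -30 140 [-0.15, 0.23, -0.01, 2.33, 1.28, 0.18, 0.01]
32 0 0 115 [0.27, 0.37, -0.45, 2.26, 1.57, 0.31, -0.2]
32 0 3 98 [-0.17, 0.36, 0.04, 2.28, 1.84, 0.15, -0.54]
32 8 -50 150 [0.77, 0.3, -0.9, 2.33, 1.44, 0.21, 0.04]
32 8 -30 140 [0.76, 0.37, -0.89, 2.3, 1.53, 0.24, -0.03]
32 8 0 115 [0.89, 0.61, -1.1, 2.24, 1.7, 0.46, -0.07]
32 8 3 98 [0.89, 0.68, -1.1, 2.24, 1.78, 0.51, -0.12]
32 12 -50 150 [1.0, 0.4, -1.11, 2.33, 1.49, 0.22, 0.09]
32 12 -30 140 [0.98, 0.48, -1.09, 2.3, 1.57, 0.27, 0.04]
32 12 0 115 [0.94, 0.62, -1.09, 2.24, 1.71, 0.37, -0.03]
32 12 3 98 [1.06, 0.91, -1.32, 2.24, 1.79, 0.66, 0.04]
35 0 -50 150 [0.63, 0.31, -0.89, 2.35, 1.63, 0.43, -0.26]
35 0 -30 140 [0.63, 0.37, -0.89, 2.32, 1.68, 0.46, -0.28]
35 0 0 115 [0.62, 0.5, -0.89, 2.27, 1.78, 0.53, -0.32]
35 0 3 98 [0.77, 0.69, -1.1, 2.26, 1.85, 0.74, -0.28]
35 8 -50 15
[... 337 characters left out ...]
115 [1.08, 0.84, -1.32, 2.27, 1.87, 0.62, -0.06]
35 12 3 98 [1.07, 0.92, -1.32, 2.27, 1.93, 0.68, -0.07]
38 0 -50 150 [0.93, 0.56, -1.3, 2.38, 1.79, 0.74, -0.31]
38 0 -30 140 [0.92, 0.67, -1.31, 2.34, 1.83, 0.82, -0.28]
38 0 0 115 [0.77, 0.64, -1.1, 2.3, 1.91, 0.72, -0.36]
38 0 3 98 [0.77, 0.71, -1.1, 2.3, 1.97, 0.78, -0.38]
38 8 -50 150 None
38 8 -30 140 [1.05, 0.66, -1.31, 2.36, 1.93, 0.6, -0.27]
38 8 0 115 [1.02, 0.85, -1.32, 2.31, 1.98, 0.74, -0.2]
38 8 3 98 [1.01, 0.93, -1.32, 2.31, 2.03, 0.81, -0.19]
38 12 -50 150 None
38 12 -30 140 [1.11, 0.67, -1.3, 2.36, 1.98, 0.5, -0.25]
38 12 0 115 [1.08, 0.86, -1.32, 2.31, 2.01, 0.65, -0.17]
38 12 3 98 [1.07, 0.95, -1.32, 2.31, 2.06, 0.71, -0.16]
```

```bash
cat >> h.py <<'E'
def press(x,y,z0,zmin=80,F=18):
    s=robot.observe(); f0=s["contact_force"][2]; z=z0
    while z>zmin:
        z-=1.5
        robot.servo_line(w([x,y,z]),feed=30)
        s=robot.observe(); f=s["contact_force"][2]-f0
        if f>2: print(round(z,1),s["tcp_pos"][2].round(1),round(f,1),end=" | ")
        if f>F: break
    robot.hold(0.3); st("\npressed")
E
python3 - <<'E'
from h import *
try:
    robot.movep(w([-50,-82,160]),ori(32,12)); st("B")
    robot.servo_line(w([3,-82,124]),feed=120,rotation=ori(35,12)); st("C")
    print(np.round(robot.observe()["joints"],2))
    press(3,-82,121)
except robot.IKError as e: print("IK",e)
save("scene","s4")
E
```

```text
B 18.9 [-49.1 -82.4 160.4] [0.1 0.4 0.1] 0.006
C 19.74 [  2.8 -81.6 124.1] [ 0.4 -0.4  0.4] 0.003
[ 0.9   0.55 -1.02  2.27  1.92  0.3  -0.26]
110.5 110.9 5.7 | 109.0 109.5 5.0 | 107.5 108.0 5.2 | 106.0 106.5 4.6 | 104.5 105.0 5.7 | 103.0 103.5 4.9 | 101.5 102.0 5.1 | 100.0 100.7 7.2 | 98.5 100.1 20.1 | 
pressed 23.84 [  3.6 -81.7 100.1] [-10.   -6.1  20.4] 0.002
```

```bash
python3 - <<'E'
from h import *
try:
    robot.servo_line(w([3,-82,122]),feed=80)
    robot.servo_line(w([-42,-84,152]),feed=150); st("out")
    R=ori(35,2)
    try: robot.servo_line(w([-42,-156,152]),feed=120,rotation=R)
    except robot.IKError: print("movep"); robot.movep(w([-42,-156,152]),R)
    st("side"); print(np.round(robot.observe()["joints"],2))
    robot.servo_line(w([1,-156,124]),feed=120); st("C")
    press(1,-156,121)
    robot.servo_line(w([1,-156,124]),feed=80)
    robot.servo_line(w([-45,-156,155]),feed=150); st("out")
except robot.IKError as e: print("IK",e); st("x")
E
```

```text
out 24.84 [-41.5 -84.7 151.8] [0.7 0.6 0.4] 0.004
side 25.59 [ -41.9 -155.4  151.8] [-0.1  0.2  0.3] 0.007
[ 0.95  0.32 -0.97  2.36  1.7   0.27 -0.12]
C 26.17 [   0.4 -155.4  123.7] [0.2 0.4 0.3] 0.01
110.5 110.9 4.5 | 109.0 109.5 5.1 | 107.5 108.0 5.8 | 106.0 106.4 4.8 | 104.5 105.0 6.3 | 103.0 103.5 6.3 | 101.5 102.0 5.4 | 100.0 100.5 6.1 | 98.5 99.8 16.7 | 97.0 99.3 30.6 | 
pressed 30.52 [   1.7 -155.8   99.4] [-17.7  -3.5  30.6] 0.007
out 31.52 [ -44.7 -156.5  154.9] [ 0.5 -0.1 -0.5] 0.008
```

Both lids travelled about 11 mm and came up hard on their stops, at 20 N and 31 N vertical. Now I'll shut the door.

```bash
python3 - <<'E'
from h import *
robot.movep(w([-135,-80,300]),ori()); st("up")
robot.movep(w([-138.5,105,280]),ori()); grip(0.6); st("over")
save("wrist","w5")
print([(round(d["confidence"],2),b(world("wrist",d["at"])).round(1).tolist()) for d in viewer.pinpoint("door_grip","wrist")[:1]])
for n in("pad_left","pad_right"): print(n,[(round(d["confidence"],2),b(world("wrist",d["at"])).round(1).tolist()) for d in viewer.pinpoint(n,"wrist")[:1]])
robot.servo_line(w([-138.5,105,187]),feed=120); st("down")
grip(0.0,15); st("gripped")
robot.servo_line(w([-138.5,60,187]),feed=100); st("60")
robot.servo_line(w([-138.5,-108,187]),feed=120); st("-108")
for y in np.arange(-110,-126,-2):
    robot.servo_line(w([-138.5,y,187]),feed=40); s=st(y)
    if (B.T@s["contact_force"])[1]>10: break
save("wrist","w6")
im=save("top","t6")
E
```

```text
up 32.81 [-135.   -80.8  299.2] [ 0.9  0.3 -0.2] 0.008
over 34.49 [-138.5  105.1  280. ] [-0.   0.2  0.1] 0.602
[(0.6, [-137.5, 109.5, 207.3])]
pad_left [(0.56, [6.8, -71.2, 95.2])]
pad_right [(0.65, [3.9, -159.7, 99.0])]
down 35.62 [-138.2  105.5  187.6] [0.2 0.9 0.1] 0.595
gripped 36.23 [-138.4  105.   187.1] [ 0.1 -0.1  0.2] 0.22
60 36.83 [-138.7   59.7  187.1] [-1.8 -0.8  3.6] 0.217
-108 38.38 [-139.6 -108.9  187.1] [-6.4 -1.   9.4] 0.22
-110 38.63 [-139.6 -110.5  187.1] [-5.7  0.3  9.3] 0.22
-112 38.88 [-139.6 -112.4  187.1] [-6.   1.   8.9] 0.215
-114 39.13 [-139.6 -114.4  187.1] [-5.3 -0.2  8.5] 0.215
-116 39.38 [-139.6 -115.   187.1] [-4.7  4.4  5.5] 0.214
-118 39.63 [-139.6 -115.   187.1] [-3.  10.4  2.9] 0.215
```

View pics/w6.png

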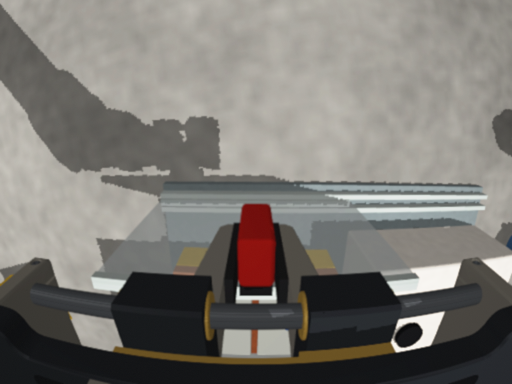

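The handle went exactly 220 mm to the closed stop at y = -115. In the wrist view, now from the other side, the door is across the bay with the handle at (256,245) between the fingers. I'll release, retreat and check.

```bash
python3 - <<'E'
from h import *
p=b(robot.observe()["tcp_pos"])
robot.servo_line(w([p[0],-115.2,187]),feed=40); grip(0.6); st("rel")
p=b(robot.observe()["tcp_pos"])
robot.servo_line(w([p[0],p[1],290]),feed=150)
robot.movep(w([-150,-250,320]),ori()); robot.hold(0.3); st("clear")
im=save("top","t7"); 
for n in "door_grip pad_left pad_right tub brush_cup jug".split():
    print(n,[(round(d["confidence"],2),(a:=world("top",d["at"])).round().tolist(),b(a).round(1).tolist()) for d in viewer.pinpoint(n,"top")[:1]])
im2=save("wrist","w7")
print([(round(d["confidence"],2),b(world("wrist",d["at"])).round(1).tolist()) for n in("door_grip","pad_left","pad_right") for d in viewer.pinpoint(n,"wrist")[:1]])
cv2.imwrite("pics/end.png",cv2.cvtColor(cv2.resize(np.vstack([im,im2]),None,fx=.78,fy=.78),cv2.COLOR_RGB2BGR))
E
```

```text
rel 40.65 [-139.6 -115.3  187. ] [1.  0.4 1.3] 0.598
clear 42.39 [-149.9 -248.7  319.8] [ 0.3 -0.6  0.3] 0.596
door_grip [(0.55, [442.0, -22.0, 204.0], [-134.8, -116.5, 203.8])]
pad_left [(0.69, [587.0, -2.0, 95.0], [5.1, -72.3, 94.5])]
pad_right [(0.67, [571.0, -85.0, 98.0], [2.9, -157.1, 97.6])]
tub [(0.61, [597.0, -454.0, 2.0], [91.5, -515.9, 2.1])]
brush_cup []
jug [(0.86, [453.0, 428.0, 2.0], [-200.9, 328.7, 2.1])]
[(0.59, [-142.3, -112.3, 204.7]), (0.67, [7.0, -72.7, 96.0]), (0.94, [3.5, -160.3, 98.2])]
```

View pics/end.png

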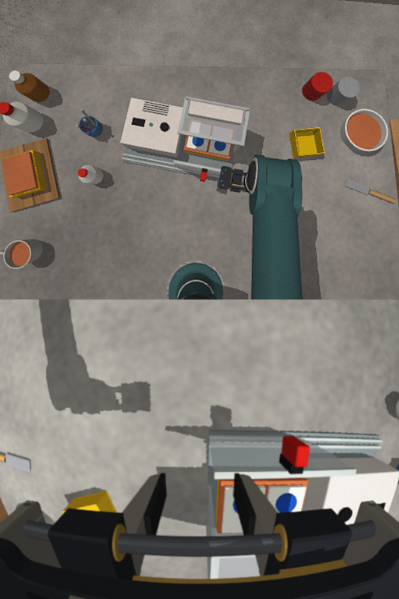

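The picture shows the door shut with the handle at (203,175), tub, cup and jug in place, the gripper clear, and no red skirt at either lid. Handing in.

```bash
python3 -c "
from h import *
robot.job_done(); st('done')"
```

```text
the job is handed in; nothing more can be done
the job is handed in; nothing more can be done
```

I slid the door open, pressed both lids down to their hard stops, slid the door shut again and handed the job in. The robot's clock read about 42.5 s, against the 61 s limit.

- **Door:** it reached the open stop at about 10 N. It then travelled exactly 220 mm back to the shut stop, also at about 10 N.
- **Lids:** each moved about 11 mm and then met a sharp rise in force. Peak vertical force was 20 N on the left and 31 N on the right (35 N in total). That is over the suggested 12–20 N but under the 50 N limit.
- **Bystanders:** in the last top picture the tub had not moved. The jug read 5 mm from its first measurement, close to the network's accuracy. The network missed the brush cup in that picture, but it stood in the same place by eye.
- **Disagreement:** the network put the right pad at 97.6–99 mm after pressing, against 95 mm when home, while the left read 94.5–96 mm. The right pad also read 2–3 mm higher than the left before pressing. The fingertip stopped within 1 mm of the same height on both lids, so I took this as network error.

At hand-in the gripper was clear of everything.

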